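# Cover the sample cell and hold it home in the reader's dock

## Robot

A 6-joint arm with a two-finger parallel gripper is mounted at the origin on a cart in front of the work surface, level with it; the furniture and walls round the work are solid. World frame = base frame: x ahead of the robot, y to its left, z up, the work surface at z = 0. Lengths are in mm, angles in rad, forces in N, time in s.
With the tool pointing down it reaches from about 275 to 725 mm from the base axis. Payload 5.6 kg.
Tool frame: the origin (TCP) lies at the centre of the arm's flange, where the gripper is bolted on; the fingertips stand 173 mm ahead of it and the grasp point (between the pads) lies 155 mm ahead of it; z points along the fingers, y is the line along which they close (so a half turn about z gives the same grasp; the last joint's range is limited). The gripper opens to 85 mm and grips with 20 to 120 N. Pads are 22 mm wide; open, the fingers measure 114 mm over their backs; the gripper's body (76 mm by 85 mm) begins 54 mm behind the grasp point. The pads swing forward as they close: fully open they stand 13 mm farther back than shut.
Start: joints at [-0.918, 0.255, 0.108, 0, -1.424, -0.285], TCP at [197.779, -513.203, 404.683] pointing down, gripper open.
Joint ranges: [-2.95, 2.95], [-1.21, 1.97], [-1.09, 1.5], [-2.87, 1.71], [-2.94, -0.07], [-3.05, 3.05]. Speed limits (rad/s): [2.57, 2.57, 3.14, 3.14, 3.14, 3.14].

## Interface

Orientations are given as [roll, pitch, yaw] about the fixed x, y, z axes, in that order (R = Rz(yaw) Ry(pitch) Rx(roll)).
In Python, from rig import env, capture, camera_info, spotter gives the robot as it stands.
- The arm moves only by the tool apply_moves, never from a script. Its argument "moves" is a list of rows, each an object of numbers: "dx", "dy", "dz": the shift along the tool's x, y, z in units of 40 mm (1.0 is 40 mm); "ax", "ay", "az": the turn, a rotation vector about the tool's x, y, z in units of 10 degrees (1.0 is 10 degrees); "jaw": the opening, from -1 (shut) to 1 (fully open). In form: [{"dx": .., "dy": .., "dz": .., "ax": .., "ay": .., "az": .., "jaw": ..}, ...]. A call has 1 to 12 rows; each row shifts and turns the commanded pose from where the row before left it, along the tool's axes as they then stand; what a row does not reach is not made up. A row lasts 1/8 s, in which the tool goes at most 62.5 mm and 10.7 degrees, less where a joint would pass 70% of its speed; a pose out of reach is approached as far as the arm can. A call is refused whole if a number of a shift passes 1 or a number of a turn 1, either way. A call with a gripper value outside its range is refused whole. The fingers move at their own pace and stop on an object; "grip_force" is the grip in N (left out, the last holds). Time passes only in rows, so rows that do not move let the fingers close. It gives the time, the measured TCP pose, the force, the opening and the grip force at its end, in the units of the state.
- env.state(): the state, without advancing time (a new reading comes with each control period).
- capture(name): name is "side" or "top"; returns (picture, depth): 420x560x3 uint8, red, green, blue; 420x560 float32, mm along the optical axis (not along the pixel's ray), 0 where there is no reading.
- camera_info(name): a dict with "camera_matrix" (3x3 intrinsics, pixels), "R" (3x3) and "t" (3): a world point X has camera coordinates R X + t. Camera axes: x right, y down, z forward; pixel columns grow to the right and rows downward; lengths in mm; the calibration is good to about 2 mm. A picture is of the moment at which its call begins. camera_info takes no time and is no camera call.
- env.sign_off(): hands the job in; it is judged then, once.
Trained networks look in the newest picture that a camera, given by its name, has taken for a name from the list of things; names that differ only in an ending like _2 or _b are one class to them, and where a whole thing is asked for, a point or a joint stands for the part that bears it (a point fixed in the world has none). Each returns a list of dicts, best first, with "conf" (0 to 1); they miss things now and then, are a little off and sometimes report something else, mostly with a low value. They report only what shows in the picture. A call takes as long as a camera call. They do not tell look-alikes from the thing itself.
- spotter.spot_in(name, camera): "point" ([column, row] in pixels, amid what is visible of it).
- spotter.masks_of(name, camera): "pixels" (420x560 bool, what is visible of it) and "point" ([column, row] in pixels, amid what is visible of it).
- spotter.place_of(name, camera): "point" ([column, row] in pixels: a listed point, or the origin of a listed thing).
The state is a dict: "time": time; "q": joint angles; "dq": joint speeds; "effort": joint torques, N m; "ee_pos": TCP position; "tcp_rot": TCP orientation; "ft_force": force on the tool from outside, world axes, zero at the start; "moment": the same for the moment, N m; "gripper_width": opening from 0.0 (shut) to 1.0 (fully open); "finger_force": force on a finger pad.
Only numpy, scipy, OpenCV 4.12 (cv2) and the standard library are available. Lean on these libraries where they do the work, as an engineer would, in place of code of your own. Each camera call takes 0.05 s, during which the arm holds its last target. There are 200 camera calls.

## Task

Put the loose orange lid on the blue sample cell so that it sits fully seated and level on the rim and keeps the light out. Then slide the covered cell forward on the reader's dock until its window side lies flush and centred against the reader's front face over the round port, and with one slanting push, forward and down, keep the face's sprung pin pushed in and the sprung dock plate pressed right down. Finish still holding it there for the reading (both springs push it back out if you let go); do not ram or tip the cell, and leave the other things on the bench where they are.

Things in the scene. Friction and masses are not known exactly. Their poses are not given: they have to be found in the camera images.
- reader: white bench reader, fixed, turned a little. Origin: on the bench under the middle of its black front face; +x into the reader, z up. The flat face (plane x = 0) is 124 mm wide, z 7 to 97 mm. Behind it a white housing, 180 wide, 138 deep, 104 high, with a sloped console up to 122 mm high from x = 62 mm back. In front of it the dock: x -156 to 0, 104 mm wide, edges 16 mm high
- port (a point): centre of the round optical port (25 mm window in a steel ring) in the middle of the reader's front face, 43 mm above the bench, flush with the face
- pin (a joint): brass interlock pin, 8 mm thick, that sticks out 6 mm from the middle of the reader's front face, 66 mm above the bench: 0 = fully out, grows as it is pushed in (m); 0.006 when the cell lies flush against the face. Spring: 2 N to start, 4.4 N at 6 mm
- plate (a joint): aluminium dock plate, 142 x 90 mm (reader x -146 to -4 mm), top 22 mm above the bench when up; sinks straight down on springs: 0 = up, 0.005 = fully down on its stop (m). It takes 5.5 N to start and 9.5 N to press right down, of which the covered cell's weight gives 2 to 4 N
- cell: blue sample cell, loose, 220 g, on the dock plate 15 to 35 mm short of the face, turned up to 0.2 rad. Origin: underside, below the bore; z up, +x to the reader. Block x -27 to 27, y -34 to 34 mm; flat rim at z = 56 round a bore 40 mm across (cup inside ends 12 mm below). Foot 8 mm high, x -63 to 27; on it a grey handle fin: x -63 to -31, 12 mm thick (y), top z = 64 mm, webbed to the block
- cell_handle (a point): on the cell's handle fin, 47 mm behind the cell's origin (cell x = -47 mm), y = 0, 52 mm above its underside, 12 mm below the fin's top; grip the fin here from above, closing along the cell's y
- cell_window (a point): centre of the cell's window: middle of its +x side, 26 mm above its underside; faces the port (43 mm above the bench) when the plate is fully down
- lid: loose orange lid, about 60 g, lying plug down on the bench left or right of the dock. Origin: centre of the underside of its black plug; z up. Plug 37 mm across (32 at its foot), z 0 to 6; flange 48 mm across, z 6 to 12; round knob 24 mm across, z 12 to 32 mm. Seated, the flange lies on the rim, the lid's origin 50 mm above the cell's, with 1.5 mm play sideways
- lid_knob (a point): on the lid's axis at the middle of the knob, 22 mm above the lid's origin; grip here, from above
- specimen_pot: red-capped specimen pot, 50 mm across, 64 mm high, on the other side of the dock from the lid; leave it alone. Origin: centre of its underside
- dropper: amber dropper bottle, 34 mm across, 107 mm high, on the left; leave it alone. Origin: centre of its underside
- labels: white roll of label tape, 71 mm across, 26 mm high, lying flat left of the reader; leave it alone. Origin: centre of its underside
Mind the look-alikes: they are no part of the job. There is more than one size of the cell; the one meant has the size given above. Several things have the shape of the lid; the one meant has the colours described above.

How it is judged (in metres and radians):
On the way, in this order (a step that is already met when the one before it is completed fails the run):
1. the lid sits seated and level on the cell's rim while the cell still stands clear of the pin (z of lid in the frame of cell between 0.047 and 0.0525 m and x of lid in the frame of cell between -0.004 and 0.004 m and y of lid in the frame of cell between -0.004 and 0.004 m and angle between the z axis of lid and the z axis of cell, either way round below 0.05 rad and value of joint pin below 0.002 m), for 0.2 s.
2. the covered cell is flush on the front face with the pin in and the dock plate down (z of lid in the frame of cell between 0.047 and 0.0525 m and x of lid in the frame of cell between -0.004 and 0.004 m and y of lid in the frame of cell between -0.004 and 0.004 m and angle between the z axis of lid and the z axis of cell, either way round below 0.05 rad and value of joint pin above 0.0048 m and value of joint plate above 0.004 m and y of cell_window in the frame of reader between -0.008 and 0.008 m and x of cell_window in the frame of reader above -0.003 m and angle between the x axis of cell and the x axis of reader, either way round below 0.045 rad and angle between cell's own z axis and vertical below 0.045 rad and (contact force between the fingers and lid above 1.5 N or contact force between the fingers and cell above 1.5 N)), for 0.3 s.
At the end, for the whole second after the job is handed in: Held by the fingers (over 1.5 N) and still: pin in over 4.8 mm of 6, plate down over 4 of 5, window side within 3 mm of the face and 8 mm of the port's middle, square and upright within 0.045 rad; lid seated: origin 47 to 52.5 mm above the cell's, within 4 mm of its axis, level within 0.05 rad (all of step 2 and linear speed of each of cell, lid below 0.01 m/s); the arm keeps its last pose, push and grip.
It fails at once if the sample cell is tipped (angle between cell's own z axis and vertical above 0.3 rad).
It fails at once if the cell is rammed: more than 90 N between it and the reader (contact force between cell and reader above 90 N).
It fails at once if the specimen pot, dropper bottle or label roll is knocked over or pushed more than 25 mm (distance of any of specimen_pot, dropper, labels from where it was at the start of the episode above 0.025 m or angle between any of specimen_pot, dropper's own z axis and vertical above 0.5 rad).
It also fails if it takes over 58 s, if anything falls off the work surface, if the arm or the gripper's body presses on something with over 40 N, if the wrist force passes 120 N, or if a joint passes its speed limit or range.

## Working session

There is one attempt and no reset: what is moved stays moved. The work goes in short steps, Python scripts to look and compute and a tool call to move; the robot and the scene stay as the last step left them, time stands still between calls to the robot, and variables do not carry over. Pictures are saved under pics/ and viewed, at most 10 in all, crops included, and the job is handed in when it is done.

Besides the shell and the picture viewer there is one more tool, called after ">>>" as a command line: name --argument value ..., lists and objects as JSON in quotes. apply_moves: Moves the arm, as the interface text tells. Its arguments: {"type":"object","properties":{"moves":{"type":"array"},"grip_force":{"type":"number"}},"required":["moves"]}

```bash
mkdir -p pics; ls
cat > h.py <<'E'
import numpy as np, cv2
from rig import env, capture, camera_info, spotter
def snap(n,f):
    p,d=capture(n); cv2.imwrite(f'pics/{f}.png',p[:,:,::-1]); return p,d
def cloud(n,d):
    c=camera_info(n); K=np.array(c['camera_matrix']);R=np.array(c['R']);t=np.array(c['t']).ravel()
    v,u=np.mgrid[:d.shape[0],:d.shape[1]]
    P=np.stack([(u-K[0,2])/K[0,0]*d,(v-K[1,2])/K[1,1]*d,d],-1)
    W=(P-t)@R; W[d<=0]=np.nan
    return W
def ray(n,uv):
    c=camera_info(n); K=np.array(c['camera_matrix']);R=np.array(c['R']);t=np.array(c['t']).ravel()
    r=R.T@np.linalg.solve(K,[uv[0],uv[1],1]); return -R.T@t, r/np.linalg.norm(r)
def tri(a,ua,b,ub):
    o,r=ray(a,ua);p,s=ray(b,ub)
    k=np.linalg.lstsq(np.stack([r,-s],1),p-o,rcond=None)[0]
    x,y=o+k[0]*r,p+k[1]*s; return (x+y)/2,np.linalg.norm(x-y)
def proj(n,X):
    c=camera_info(n); q=np.array(c['camera_matrix'])@(np.array(c['R'])@X+np.array(c['t']).ravel()); return q[:2]/q[2]
E
python3 - <<'E'
from h import *
a,da=snap('side','s0'); b,db=snap('top','t0')
cv2.imwrite('pics/both0.png',cv2.resize(np.vstack([a,b])[:,:,::-1],None,fx=.7,fy=.7))
for n in('side','top'):
    c=camera_info(n);print(n,-np.array(c['R']).T@np.array(c['t']).ravel())
names=['lid','lid_knob','cell','cell_handle','cell_window','reader','port','specimen_pot','dropper','labels']
for n in names:
    for c in('side','top'):
        print(n,c,[(np.round(r['point'],1).tolist(),round(r['conf'],2)) for r in spotter.place_of(n,c)][:4])
np.savez('d0.npz',a=a,da=da,b=b,db=db)
print(env.state())
E
```

```text
pics
side [ 60.3205143  707.85344135 824.99070024]
top [451.13465931  37.86504027 989.20169462]
lid side [([257.2, 340.3], 0.57), ([254.6, 297.9], 0.56)]
lid top [([184.9, 266.2], 0.79), ([211.8, 243.6], 0.51)]
lid_knob side [([251.5, 291.8], 0.78), ([258.3, 334.3], 0.77)]
lid_knob top [([210.7, 241.8], 0.51), ([181.9, 266.0], 0.5)]
cell side [([271.7, 199.2], 0.67), ([319.2, 170.1], 0.67), ([255.8, 258.6], 0.57)]
cell top [([374.0, 200.7], 0.89), ([249.3, 216.0], 0.71), ([303.6, 197.9], 0.66)]
cell_handle side [([296.0, 186.3], 0.92), ([300.3, 155.5], 0.85), ([247.1, 232.9], 0.65)]
cell_handle top [([311.2, 217.7], 0.9), ([367.2, 191.1], 0.9), ([253.0, 202.2], 0.73)]
cell_window side [([266.6, 190.4], 0.95), ([321.8, 161.2], 0.93), ([259.9, 258.1], 0.67)]
cell_window top [([245.8, 224.7], 0.88), ([380.2, 208.3], 0.86), ([299.8, 188.0], 0.84)]
reader side [([265.2, 188.8], 0.69), ([253.9, 198.4], 0.56)]
reader top [([301.7, 176.6], 0.78)]
port side [([256.8, 182.8], 0.67)]
port top [([307.4, 179.6], 0.61)]
specimen_pot side [([367.2, 162.4], 0.64)]
specimen_pot top [([408.0, 240.0], 0.81)]
dropper side [([170.1, 327.1], 0.78)]
dropper top [([158.2, 204.9], 0.56), ([303.0, 196.4], 0.46)]
labels side [([189.2, 256.9], 0.79)]
labels top [([221.0, 174.0], 0.7)]
{'time': 1.1, 'q': array([-9.18386099e-01,  2.55110061e-01,  1.08194047e-01, -1.71771473e-05,
       -1.42387357e+00, -2.84624143e-01]), 'dq': array([-0.00018045,  0.00026943,  0.00021897, -0.00082518, -0.00066194,
        0.00071477]), 'effort': array([ 1.01568334e-03, -3.86402822e+01,  2.38066828e+01,  5.36795542e+00,
       -4.99950947e-04,  1.29595117e-05]), 'ee_pos': array([ 197.79221731, -513.20255293,  404.67285686]), 'tcp_rot': array([-3.14159095e+00,  1.82019196e-05, -2.77380908e+00]), 'ft_force': array([0.56466708, 0.25118407, 0.44593725]), 'moment': array([-0.0074938 , -0.00595142, -0.05693033]), 'finger_force': 0.0, 'gripper_width': 0.9964466204570097}
```

View pics/s0.png

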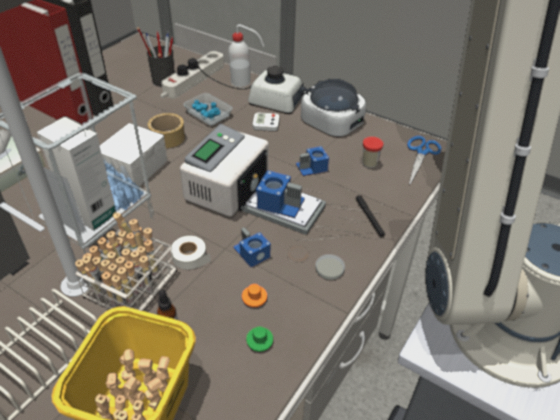

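View pics/t0.png

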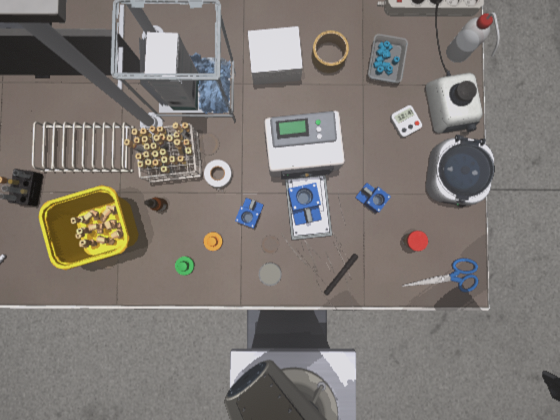

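The side view shows the orange lid at (254,295), the green look-alike at (260,338) and the dock cell at (273,190). In the top view the orange lid is at (213,241) and the dock cell at (304,200). The other two blue cells, at (250,213) and (373,197), stand off the dock, so they are look-alikes. Next I measure.

Run:
```python
from h import *
z=np.load('d0.npz')
im={'side':z['a'],'top':z['b']}; W={'side':cloud('side',z['da']),'top':cloud('top',z['db'])}
for n,c in(('side',(254,295)),('top',(213,241))):
    hsv=cv2.cvtColor(im[n],cv2.COLOR_RGB2HSV); m=(hsv[...,0]>4)&(hsv[...,0]<20)&(hsv[...,1]>170)&(hsv[...,2]>110)
    v,u=np.mgrid[:420,:560]; m&=np.hypot(u-c[0],v-c[1])<20
    P=W[n][m]; zz=P[:,2]; k=zz>np.nanmax(zz)-4
    print(n,'lid n',m.sum(),'zpct',np.nanpercentile(zz,[2,25,50,75,98]).round(1))
    for lo,hi in((8,16),(26,40)):
        s=P[(zz>lo)&(zz<hi)]
        if len(s): print('  ',lo,len(s),s.mean(0).round(1),s.min(0).round(1),s.max(0).round(1))
print('knob tri',tri('side',(251.5,291.8),'top',(210.7,241.8)))
print('lid tri',tri('side',(254.6,297.9),'top',(211.8,243.6)))
print('handle',tri('side',(296,186.3),'top',(311.2,217.7)))
print('window',tri('side',(266.6,190.4),'top',(299.8,188)))
print('cell',tri('side',(271.7,199.2),'top',(303.6,197.9)))
print('port',tri('side',(256.8,182.8),'top',(307.4,179.6)))
print('reader',tri('side',(265.2,188.8),'top',(301.7,176.6)))
for n in W:
    hsv=cv2.cvtColor(im[n],cv2.COLOR_RGB2HSV); b=(hsv[...,0]>100)&(hsv[...,0]<125)&(hsv[...,1]>130)
    X=W[n]; D=b&(X[...,2]>70)&(X[...,2]<86)
    nn,l,st,ce=cv2.connectedComponentsWithStats(D.astype(np.uint8))
    for i in range(1,nn):
        if st[i,4]>25:
            P=X[l==i]; print(n,'blue',st[i],P.mean(0).round(1),cv2.minAreaRect(P[:,:2].astype(np.float32)))
# bench height, plate, housing top
T=W['top']
print('bench z',np.nanmedian(T[270:285,300:315,2]),np.nanmedian(T[225:235,230:240,2]))
for lo,hi in((12,18),(19,26),(98,108)):
    m=(T[...,2]>lo)&(T[...,2]<hi); m[:100]=0; m[245:]=0; m[:,:262]=0; m[:,348:]=0
    m=cv2.morphologyEx(m.astype(np.uint8),cv2.MORPH_OPEN,np.ones((2,2)))
    P=T[m>0]; print(lo,len(P),P.mean(0).round(1),cv2.minAreaRect(P[:,:2].astype(np.float32)))
for n,(r,c) in(('top',((165,245),(275,345))),('side',((165,240),(225,335)))):
    cv2.imwrite(f'pics/c_{n}.png',cv2.resize(im[n][r[0]:r[1],c[0]:c[1],::-1],None,fx=7,fy=7,interpolation=cv2.INTER_CUBIC))
```

```text
side lid n 402 zpct [ 9.6 12.  13.8 29.1 33.7]
   8 237 [422.6 212.1  12.4] [403.  183.9   8.5] [449.8 230.   15.9]
   26 120 [425.6 208.2  31.1] [414.4 196.2  26. ] [439.6 218.5  36.2]
top lid n 24 zpct [ 9.3 27.6 29.6 32.  33.9]
   8 5 [434.9 196.   11.4] [430.3 191.3   8.8] [440.5 206.5  13.7]
   26 19 [424.3 211.   30.7] [415.8 196.1  27.5] [435.6 216.3  34.3]
knob tri (array([428.15273724, 208.83618571,  24.48470771]), np.float64(4.863101992492495))
lid tri (array([422.57843238, 208.21552801,   9.45390446]), np.float64(3.370106123228866))
handle (array([487.52822219, -38.34497418,  80.40806331]), np.float64(4.566603831685844))
window (array([555.87673928, -16.06858034,  51.23715171]), np.float64(8.34448093937143))
cell (array([539.33879114, -23.69867622,  27.1312162 ]), np.float64(4.711359797171995))
port (array([583.65349901, -31.11930305,  48.0551996 ]), np.float64(6.712098819499208))
reader (array([577.43671908, -25.7952077 ,  39.948923  ]), np.float64(26.992339709074084))
side blue [257 173  33  26 380] [535.1 -17.1  76.6] ((536.4490356445312, -20.773582458496094), (55.74648666381836, 69.92784881591797), 12.644097328186035)
top blue [289 184  30  26 326] [536.3 -22.   77.6] ((536.2655639648438, -22.315643310546875), (52.567054748535156, 66.15180206298828), 12.436600685119629)
bench z -0.2527212729338459 -0.6341899023212119
12 265 [nan nan nan] ((506.1341247558594, -41.33670425415039), (145.00497436523438, 105.1052017211914), 7.207043170928955)
19 802 [nan nan nan] ((515.2398681640625, -40.08970260620117), (141.61831665039062, 90.53248596191406), 6.179738998413086)
98 2089 [nan nan nan] ((671.9615478515625, -28.900550842285156), (122.38368225097656, 191.62460327148438), 12.267470359802246)
```

View pics/c_top.png

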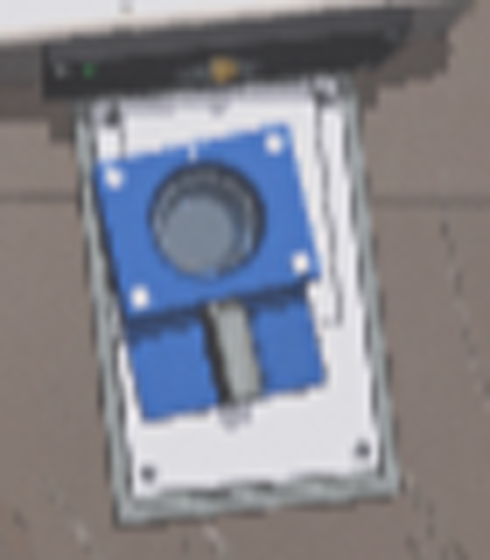

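View pics/c_side.png

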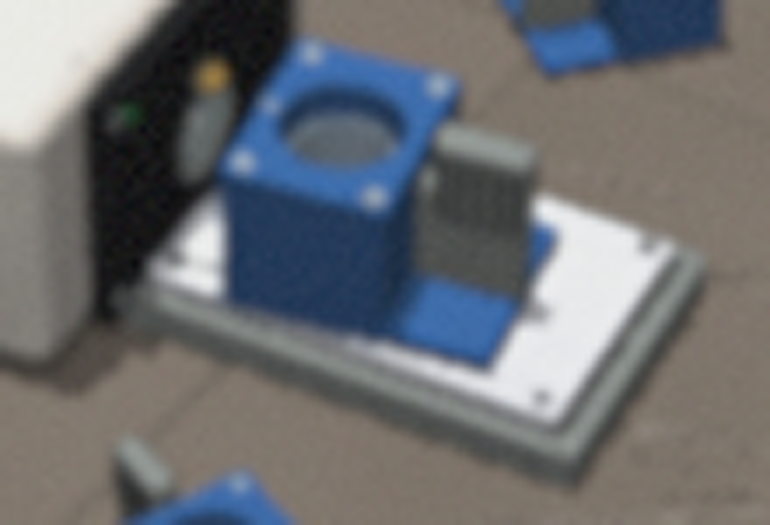

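The top crop shows the cell turned about 12° and the dock about 6–7°. The bore centre is near crop (207,220) and the brass pin at (222,68), with a clear gap to the face. Next I refine by fitting projected models.

```bash
cat >> h.py <<'E'
from scipy.optimize import minimize, least_squares
def circ(r,z,n=40):
    a=np.linspace(0,2*np.pi,n,False); return np.c_[r*np.cos(a),r*np.sin(a),np.full(n,z)]
def rect(x0,x1,y0,y1,z): return np.array([[x0,y0,z],[x1,y0,z],[x1,y1,z],[x0,y1,z]],float)
def place(P,x,y,a,z=0): c,s=np.cos(a),np.sin(a); return np.c_[x+c*P[:,0]-s*P[:,1],y+s*P[:,0]+c*P[:,1],P[:,2]+z]
def projs(n,P): return np.array([proj(n,p) for p in P])
S=8
def hullmask(n,groups,shape=(420,560),roi=None):
    u0,v0,u1,v1=roi; m=np.zeros(((v1-v0)*S,(u1-u0)*S),np.uint8)
    for G in groups:
        q=((projs(n,G)-[u0,v0]+.5)*S).astype(np.float32); cv2.fillConvexPoly(m,np.round(cv2.convexHull(q)).astype(np.int32),1)
    return cv2.resize(m.astype(np.float32),(u1-u0,v1-v0),interpolation=cv2.INTER_AREA)
def fit(n,mask,roi,model,x0,step):
    u0,v0,u1,v1=roi; t=mask[v0:v1,u0:u1].astype(np.float32)
    f=lambda p:np.abs(hullmask(n,model(p),roi=roi)-t).sum()
    sx=np.vstack([x0]+[np.array(x0)+np.eye(len(x0))[i]*step[i] for i in range(len(x0))])
    r=minimize(f,x0,method='Nelder-Mead',options=dict(initial_simplex=sx,maxiter=200,xatol=.02)); return r.x,r.fun,t.sum()
def orange(p):
    h=cv2.cvtColor(p,cv2.COLOR_RGB2HSV); return (h[...,0]>3)&(h[...,0]<22)&(h[...,1]>120)&(h[...,2]>90)
def blue(p):
    h=cv2.cvtColor(p,cv2.COLOR_RGB2HSV); return (h[...,0]>98)&(h[...,0]<128)&(h[...,1]>110)
def lidm(z0): return lambda p:[place(np.vstack([circ(24,6),circ(24,12)]),p[0],p[1],0,z0),place(np.vstack([circ(12,12),circ(12,32)]),p[0],p[1],0,z0)]
E
python3 - <<'E'
from h import *
z=np.load('d0.npz'); im={'side':z['a'],'top':z['b']}; W={'side':cloud('side',z['da']),'top':cloud('top',z['db'])}
for n,roi in(('side',(234,275,276,318)),('top',(195,224,232,260))):
    print('lid',n,fit(n,orange(im[n]),roi,lidm(0),[424,209],[6,6]))
# cell rim square: blue/any top at z>70 -> mask filled
for n,roi in(('side',(248,165,298,206)),('top',(280,176,328,216))):
    X=W[n]; m=(X[...,2]>71)&(X[...,2]<85)
    h=cv2.cvtColor(im[n],cv2.COLOR_RGB2HSV)
    m=m&blue(im[n]); 
    cs,_=cv2.findContours(m.astype(np.uint8),0,2); c=max(cs,key=cv2.contourArea); mm=np.zeros(m.shape,np.uint8); cv2.drawContours(mm,[c],-1,1,-1)
    for zz in(78,):
        print('rim',n,zz,fit(n,mm,roi,lambda p:[place(rect(-27,27,-34,34,zz),p[0],p[1],p[2]/100)],[536,-21.5,21],[5,5,6]))
# dock outline & plate in top
T=W['top']; 
for lo,hi,r,zz in((18.5,30,rect(-146,-4,-45,45,22),22),(11,90,rect(-156,0,-52,52,16),16)):
    m=(T[...,2]>lo)&(T[...,2]<hi); m[:180]=0; m[242:]=0; m[:,282:287]|=0; m[:,:280]=0; m[:,335:]=0
    mm=np.zeros(m.shape,np.uint8); cs,_=cv2.findContours(m.astype(np.uint8),0,2); c=max(cs,key=cv2.contourArea); cv2.drawContours(mm,[c],-1,1,-1)
    mm[:192]=0
    roi=(276,192,340,244)
    print('dock',zz,fit('top',mm,roi,lambda p:[place(r,p[0],p[1],p[2]/100)],[589,-31,11],[5,5,4]))
# face plane from side
X=W['side']; d=X-np.array([589.7,-31.3,0]); a=.11
fx=d[...,0]*np.cos(a)+d[...,1]*np.sin(a); fy=-d[...,0]*np.sin(a)+d[...,1]*np.cos(a)
for n in W:
    X=W[n]; d=X-np.array([589.7,-31.3,0]); fx=d[...,0]*np.cos(a)+d[...,1]*np.sin(a); fy=-d[...,0]*np.sin(a)+d[...,1]*np.cos(a)
    dark=im[n].max(-1)<70
    m=(abs(fx)<10)&(abs(fy)<58)&(X[...,2]>30)&(X[...,2]<92)&dark
    P=X[m]; 
    if len(P)>20:
        A=np.c_[P[:,1],np.ones(len(P))]; k=np.linalg.lstsq(A,P[:,0],rcond=None)[0]; print(n,'face',len(P),'yaw',-np.arctan(k[0]),'x at y=-31:',k@[-31,1])
print('top marks: port ray at z43',[ (o+(43-o[2])/r[2]*r).round(1) for o,r in [ray('top',(275+222/7,165+90/7))]], 'pin z66',[ (o+(66-o[2])/r[2]*r).round(1) for o,r in [ray('top',(275+222/7,165+68/7))]], 'bore',[ (o+(78-o[2])/r[2]*r).round(1) for o,r in [ray('top',(275+207/7-.4,165+220/7-.4)),ray('side',(225+342/7-.4,165+131/7-.4))]])
E
```

```text
Traceback (most recent call last):
  File "h.py", line 36, in fit
    r=minimize(f,x0,method='Nelder-Mead',options=dict(initial_simplex=sx,maxiter=200,xatol=.02)); return r.x,r.fun,t.sum()
  File "h.py", line 34, in <lambda>
    f=lambda p:np.abs(hullmask(n,model(p),roi=roi)-t).sum()
                      ~~~~~~~~^^^^^^^^^^^^^^^^^^^^
  File "h.py", line 30, in hullmask
    q=((projs(n,G)-[u0,v0]+.5)*S).astype(np.float32); cv2.fillConvexPoly(m,np.round(cv2.convexHull(q)).astype(np.int32),1)
        ~~~~~^^^^^
  File "h.py", line 25, in projs
    def projs(n,P): return np.array([proj(n,p) for p in P])
                                     ~~~~^^^^^
  File "h.py", line 19, in proj
    c=camera_info(n); q=np.array(c['camera_matrix'])@(np.array(c['R'])@X+np.array(c['t']).ravel()); return q[:2]/q[2]
ValueError: time passes only in moves, steps and waits
```

```bash
sed -i 's/^from rig import.*/from rig import env, capture, spotter\nfrom rig import camera_info as _ci\nimport functools\ncamera_info=functools.lru_cache(None)(_ci)/' h.py
cat > fit0.py <<'E'
from h import *
z=np.load('d0.npz'); im={'side':z['a'],'top':z['b']}; W={'side':cloud('side',z['da']),'top':cloud('top',z['db'])}
for n,roi in(('side',(234,275,276,318)),('top',(195,224,232,260))):
    print('lid',n,fit(n,orange(im[n]),roi,lidm(0),[424,209],[6,6]))
for n,roi in(('side',(248,165,298,206)),('top',(280,176,328,216))):
    X=W[n]; m=(X[...,2]>71)&(X[...,2]<85)&blue(im[n])
    cs,_=cv2.findContours(m.astype(np.uint8),0,2); c=max(cs,key=cv2.contourArea); mm=np.zeros(m.shape,np.uint8); cv2.drawContours(mm,[c],-1,1,-1)
    print('rim',n,fit(n,mm,roi,lambda p:[place(rect(-27,27,-34,34,78),p[0],p[1],p[2]/100)],[536,-21.5,21],[5,5,6]))
T=W['top']
for lo,hi,r,zz in((18.5,90,rect(-146,-4,-45,45,22),22),(11,90,rect(-156,0,-52,52,16),16)):
    m=(T[...,2]>lo)&(T[...,2]<hi); m[:180]=0; m[242:]=0; m[:,:280]=0; m[:,335:]=0
    mm=np.zeros(m.shape,np.uint8); cs,_=cv2.findContours(m.astype(np.uint8),0,2); c=max(cs,key=cv2.contourArea); cv2.drawContours(mm,[c],-1,1,-1)
    roi=(276,200,340,244)
    print('dock',zz,fit('top',mm,roi,lambda p:[place(r,p[0],p[1],p[2]/100)],[589,-31,11],[5,5,4]))
a=.11
for n in W:
    X=W[n]; d=X-np.array([589.7,-31.3,0]); fx=d[...,0]*np.cos(a)+d[...,1]*np.sin(a); fy=-d[...,0]*np.sin(a)+d[...,1]*np.cos(a)
    m=(abs(fx)<10)&(abs(fy)<58)&(X[...,2]>30)&(X[...,2]<92)&(im[n].max(-1)<70)
    P=X[m]
    if len(P)>20:
        k=np.linalg.lstsq(np.c_[P[:,1],np.ones(len(P))],P[:,0],rcond=None)[0]; print(n,'face',len(P),'yaw',-np.arctan(k[0]),'x at y=-31:',k@[-31,1])
f=lambda n,uv,h:(lambda o,r:(o+(h-o[2])/r[2]*r).round(1))(*ray(n,uv))
print('pin',f('top',(275+222/7-.4,165+68/7-.4),66),f('side',(225+212/7-.4,165+75/7-.4),68))
print('bore',f('top',(275+207/7-.4,165+219/7-.4),78),f('side',(225+342/7-.4,165+131/7-.4),78))
E
python3 fit0.py
```

```text
lid side (array([428.21907043, 205.21820831]), np.float64(20.421875), np.float32(467.0))
lid top (array([428.05148315, 205.28227234]), np.float64(17.046875), np.float32(280.0))
rim side (array([534.86437117, -16.88793924,  25.54425253]), np.float64(70.984375), np.float32(543.0))
rim top (array([536.0223741 , -22.14563333,  23.55666873]), np.float64(280.328125), np.float32(382.0))
dock 22 (array([593.14142497, -28.97438156,  10.52503107]), np.float64(30.3125), np.float32(1222.0))
dock 16 (array([592.73506042, -28.72388951,  10.76937568]), np.float64(33.21875), np.float32(1568.0))
side face 439 yaw 0.11017382491721037 x at y=-31: 593.1973709784305
top face 133 yaw 0.10893212828832159 x at y=-31: 592.6865497271219
pin [591.2 -28.9  66. ] [591.3 -29.1  68. ]
bore [537.6 -22.9  78. ] [536.  -20.2  78. ]
```

Lid is at (428.1, 205.2) and the two views agree. Reader origin is about (593, −29) with yaw 0.108. The cell is near (537, −21.5) with yaw about 0.22. Now moving toward the lid.

>>> apply_moves --moves '[{"dx":-0.657,"dy":0.816,"jaw":1},{"dx":-0.657,"dy":0.816,"jaw":1},{"dx":-0.657,"dy":0.816,"jaw":1},{"dx":-0.657,"dy":0.816,"jaw":1},{"dx":-0.657,"dy":0.816,"jaw":1},{"dx":-0.657,"dy":0.816,"jaw":1},{"dx":-0.657,"dy":0.816,"jaw":1},{"dx":-0.657,"dy":0.816,"jaw":1},{"dx":-0.657,"dy":0.816,"jaw":1},{"dx":-0.657,"dy":0.816,"jaw":1},{"dx":-0.657,"dy":0.816,"jaw":1},{"dx":-0.657,"dy":0.816,"jaw":1}]' --grip_force 40

```text
invalid input
```

```bash
cat > cellfit.py <<'E'
from h import *
def cellmask(p,n,x,y,a,z0):
    roi=projs(n,place(np.vstack([rect(-63,27,-34,34,0),rect(-63,27,-34,34,57)]),x,y,a,z0)); lo=roi.min(0).astype(int)-4; hi=roi.max(0).astype(int)+5
    m=blue(p).astype(np.uint8); k=np.zeros_like(m); k[lo[1]:hi[1],lo[0]:hi[0]]=1; m*=k
    cs,_=cv2.findContours(m,0,2); c=max(cs,key=cv2.contourArea); o=np.zeros_like(m); cv2.drawContours(o,[c],-1,1,-1)
    return cv2.morphologyEx(o,cv2.MORPH_CLOSE,np.ones((7,7))),(lo[0],lo[1],hi[0],hi[1])
def cellfit(p,n,x,y,a,z0,extra=()):
    m,roi=cellmask(p,n,x,y,a,z0)
    fin=np.vstack([rect(-63,-31,-6,6,8),rect(-63,-31,-6,6,64)])
    def model(q):
        G=[np.vstack([rect(-27,27,-34,34,0),rect(-27,27,-34,34,56)]),np.vstack([rect(-63,27,-34,34,0),rect(-63,27,-34,34,8)])]
        return [place(g,q[0],q[1],q[2]/100,z0) for g in G]
    if n=='side': # ignore fin-occluded region
        q=projs(n,place(fin,x,y,a,z0)); u0,v0,u1,v1=roi
    return fit(n,m,roi,model,[x,y,a*100],[4,4,5])
if __name__=='__main__':
    z=np.load('d0.npz')
    for n,k in(('side','a'),('top','b')): print(n,cellfit(z[k],n,536.8,-21.5,.22,22))
E
python3 cellfit.py
```

```text
side (array([542.07474476, -21.38983703,  36.33887842]), np.float64(377.625), np.float32(1143.0))
top (array([537.2408341 , -23.43231786,  22.2463063 ]), np.float64(368.21875), np.float32(724.0))
```

>>> apply_moves --moves '[{"dx":-0.66,"dy":0.82,"jaw":1},{"dx":-0.66,"dy":0.82,"jaw":1},{"dx":-0.66,"dy":0.82,"jaw":1},{"dx":-0.66,"dy":0.82,"jaw":1},{"dx":-0.66,"dy":0.82,"jaw":1},{"dx":-0.66,"dy":0.82,"jaw":1},{"dx":-0.66,"dy":0.82,"jaw":1},{"dx":-0.66,"dy":0.82,"jaw":1},{"dx":-0.66,"dy":0.82,"jaw":1},{"dx":-0.66,"dy":0.82,"jaw":1},{"dx":-0.66,"dy":0.82,"jaw":1},{"dx":-0.66,"dy":0.82,"jaw":1}]'

```text
invalid input
```

>>> apply_moves --moves '[{"dx":-0.6,"dy":0.8,"dz":0.0,"ax":0.0,"ay":0.0,"az":0.0,"jaw":1.0}]'

```text
time: 1.23
ee_pos: [208.6, -475.5, 403.7]
tcp_rot: [3.14, -0.001, -2.776]
ft_force: [0.2, 1.5, 0.8]
gripper_width: 0.999
finger_force: 0.0
```

>>> apply_moves --moves '[{"dx":-0.66,"dy":0.82,"dz":0,"ax":0,"ay":0,"az":0,"jaw":1},{"dx":-0.66,"dy":0.82,"dz":0,"ax":0,"ay":0,"az":0,"jaw":1},{"dx":-0.66,"dy":0.82,"dz":0,"ax":0,"ay":0,"az":0,"jaw":1},{"dx":-0.66,"dy":0.82,"dz":0,"ax":0,"ay":0,"az":0,"jaw":1},{"dx":-0.66,"dy":0.82,"dz":0,"ax":0,"ay":0,"az":0,"jaw":1},{"dx":-0.66,"dy":0.82,"dz":0,"ax":0,"ay":0,"az":0,"jaw":1},{"dx":-0.66,"dy":0.82,"dz":0,"ax":0,"ay":0,"az":0,"jaw":1},{"dx":-0.66,"dy":0.82,"dz":0,"ax":0,"ay":0,"az":0,"jaw":1},{"dx":-0.66,"dy":0.82,"dz":0,"ax":0,"ay":0,"az":0,"jaw":1},{"dx":-0.66,"dy":0.82,"dz":0,"ax":0,"ay":0,"az":0,"jaw":1},{"dx":-0.66,"dy":0.82,"dz":0,"ax":0,"ay":0,"az":0,"jaw":1},{"dx":-0.66,"dy":0.82,"dz":0,"ax":0,"ay":0,"az":0,"jaw":1}]' --grip_force 40

```text
time: 2.72
ee_pos: [362.8, 7.8, 405.0]
tcp_rot: [-3.142, 0.001, -2.773]
ft_force: [1.4, 0.2, 0.0]
gripper_width: 0.995
finger_force: 0.0
```

>>> apply_moves --moves '[{"dx":-0.66,"dy":0.81,"dz":0,"ax":0,"ay":0,"az":0,"jaw":1},{"dx":-0.66,"dy":0.81,"dz":0,"ax":0,"ay":0,"az":0,"jaw":1},{"dx":-0.66,"dy":0.81,"dz":0,"ax":0,"ay":0,"az":0,"jaw":1},{"dx":-0.66,"dy":0.81,"dz":0,"ax":0,"ay":0,"az":0,"jaw":1},{"dx":-0.66,"dy":0.81,"dz":0,"ax":0,"ay":0,"az":0,"jaw":1},{"dx":0,"dy":0,"dz":0,"ax":0,"ay":0,"az":0.87,"jaw":1},{"dx":0,"dy":0,"dz":0.85,"ax":0,"ay":0,"az":0,"jaw":0.6},{"dx":0,"dy":0,"dz":0.85,"ax":0,"ay":0,"az":0,"jaw":0.4},{"dx":0,"dy":0,"dz":0.85,"ax":0,"ay":0,"az":0,"jaw":0.4},{"dx":0,"dy":0,"dz":0.85,"ax":0,"ay":0,"az":0,"jaw":0.4},{"dx":0,"dy":0,"dz":0.85,"ax":0,"ay":0,"az":0,"jaw":0.4},{"dx":0,"dy":0,"dz":0,"ax":0,"ay":0,"az":0,"jaw":0.4}]'

```text
time: 4.22
ee_pos: [426.9, 204.4, 232.8]
tcp_rot: [-3.139, -0.005, -2.926]
ft_force: [-0.3, -0.7, 0.0]
gripper_width: 0.705
finger_force: 0.0
```

>>> apply_moves --moves '[{"dx":0,"dy":0,"dz":0.6,"ax":0,"ay":0,"az":0,"jaw":0.4},{"dx":0,"dy":0,"dz":0.58,"ax":0,"ay":0,"az":0,"jaw":0.4},{"dx":0,"dy":0,"dz":0,"ax":0,"ay":0,"az":0,"jaw":0.4}]'

```text
time: 4.6
ee_pos: [427.8, 205.1, 187.8]
tcp_rot: [-3.141, -0.001, -2.925]
ft_force: [-0.3, -0.3, 0.8]
gripper_width: 0.7
finger_force: 0.0
```

>>> apply_moves --moves '[{"dx":0,"dy":0,"dz":0,"ax":0,"ay":0,"az":0,"jaw":-0.2},{"dx":0,"dy":0,"dz":0,"ax":0,"ay":0,"az":0,"jaw":-0.6},{"dx":0,"dy":0,"dz":0,"ax":0,"ay":0,"az":0,"jaw":-1},{"dx":0,"dy":0,"dz":0,"ax":0,"ay":0,"az":0,"jaw":-1},{"dx":0,"dy":0,"dz":0,"ax":0,"ay":0,"az":0,"jaw":-1}]'

```text
time: 5.22
ee_pos: [428.2, 205.5, 189.1]
tcp_rot: [3.141, 0.003, -2.925]
ft_force: [-3.0, -0.4, 5.4]
gripper_width: 0.262
finger_force: 38.9
```

>>> apply_moves --moves '[{"dx":0,"dy":0,"dz":-0.2,"ax":0,"ay":0,"az":0,"jaw":-1},{"dx":0,"dy":0,"dz":-0.8,"ax":0,"ay":0,"az":0,"jaw":-1},{"dx":0,"dy":0,"dz":-0.8,"ax":0,"ay":0,"az":0,"jaw":-1},{"dx":0,"dy":0,"dz":-0.8,"ax":0,"ay":0,"az":0,"jaw":-1},{"dx":0,"dy":0,"dz":0,"ax":0,"ay":0,"az":0,"jaw":-1},{"dx":0,"dy":0,"dz":0,"ax":0,"ay":0,"az":0,"jaw":-1}]'

```text
time: 5.98
ee_pos: [427.4, 204.9, 291.4]
tcp_rot: [3.141, -0.0, -2.926]
ft_force: [0.6, -0.6, -1.2]
gripper_width: 0.264
finger_force: 39.2
```

Run:
```python
from h import *
from cellfit import cellmask
a,da=snap('side','s1'); b,db=snap('top','t1'); np.savez('d1.npz',a=a,da=da,b=b,db=db)
z=np.load('d0.npz')
ms,_=cellmask(z['a'],'side',536.8,-21.5,.22,22); mt,_=cellmask(z['b'],'top',536.8,-21.5,.22,22)
o=[]
for p,m,(u,v) in((z['a'],blue(z['a']),(235,155)),(z['a'],ms,(235,155)),(z['b'],blue(z['b']),(265,165)),(z['b'],mt,(265,165))):
    q=p.copy(); q[m>0]=q[m>0]//2+[127,0,0]; o.append(q[v:v+80,u:u+95,::-1])
o.append(a[220:300,205:300,::-1]); 
o.append(b[205:285,170:265,::-1])
o=[cv2.resize(i,None,fx=2.7,fy=2.7) for i in o]
cv2.imwrite('pics/dbg.png',np.vstack([np.hstack(o[:3]),np.hstack(o[3:])]))
s=env.state(); print(s['ee_pos'],s['gripper_width'],s['finger_force'],s['ft_force'])
```

```text
[427.35105173 204.82340107 290.72507372] 0.2620394166631619 39.23397660255432 [ 0.26154608  0.07446108 -0.0295503 ]
```

View pics/dbg.png

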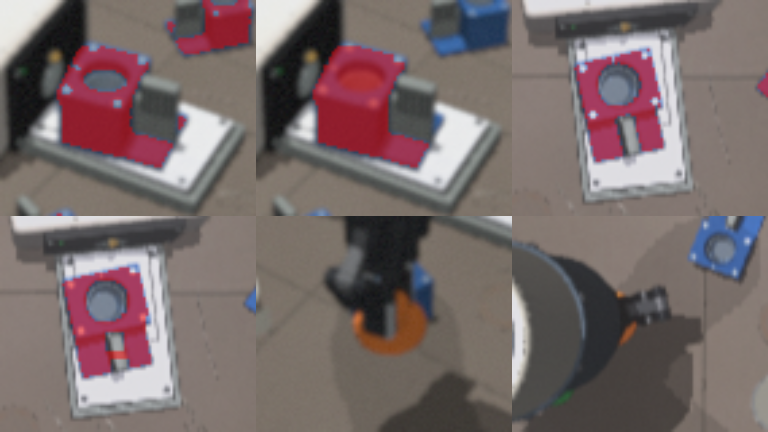

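Crops show the mask was missing the bore in the top view, which is why the fit was poor. The lid hangs level in the jaws at about (390,325) of the panel. I'll refit with convex hulls.

```bash
cat > cellfit.py <<'E'
from h import *
B=np.vstack([rect(-27,27,-34,34,0),rect(-27,27,-34,34,56)])
def cellfit(p,n,x,y,a,z0,free=None):
    G=np.vstack([B,rect(-63,-27,6 if n=='side' else -34,34,0),rect(-63,-27,6 if n=='side' else -34,34,8)])
    q=projs(n,place(G,x,y,a,z0)); lo=q.min(0).astype(int)-5; hi=q.max(0).astype(int)+6; roi=(*lo,*hi)
    k=np.zeros(p.shape[:2],np.uint8); k[lo[1]:hi[1],lo[0]:hi[0]]=1; m=blue(p).astype(np.uint8)*k
    nn,l,st,_=cv2.connectedComponentsWithStats(m,connectivity=8)
    keep=[i for i in range(1,nn) if st[i,4]>(25 if n=='top' else 300)]
    pts=np.argwhere(np.isin(l,keep))[:,::-1].astype(np.int32)
    o=np.zeros_like(m); cv2.fillConvexPoly(o,cv2.convexHull(pts),1)
    return fit(n,o,roi,lambda q:[place(G,q[0],q[1],q[2]/100,z0)],[x,y,a*100],[4,4,5])
if __name__=='__main__':
    z=np.load('d0.npz')
    for n,k in(('side','a'),('top','b')): print(n,cellfit(z[k],n,536.8,-21.5,.22,22))
    z=np.load('d1.npz'); s=orange(z['a']); W=cloud('side',z['da'])
    m=s.copy(); m[:, :225]=0; m[:,275:]=0; m[:235]=0; m[275:]=0
    P=W[m]; print('lid in hand z',np.nanpercentile(P[:,2],[5,25,50,75,95]).round(1))
    r=orange(z['a'])[235:275,225:275]; roi=(225,235,275,275)
    for z0 in(98,102,106):
        c=np.zeros((420,560),np.uint8); c[m]=1; pts=np.argwhere(c)[:,::-1].astype(np.int32); o=np.zeros_like(c); cv2.fillConvexPoly(o,cv2.convexHull(pts),1)
        print(z0,fit('side',o,roi,lambda p:[place(np.vstack([circ(24,6),circ(24,12)]),p[0],p[1],0,z0)],[428,205],[4,4]))
E
python3 cellfit.py
```

```text
side (array([542.32897698, -23.44340956,  28.09973978]), np.float64(81.03125), np.float32(1436.0))
top (array([537.54602197, -22.84583855,  20.785854  ]), np.float64(56.828125), np.float32(1061.0))
lid in hand z [111.6 113.5 115.1 120.1 135. ]
98 (array([430.07910923, 200.49345703]), np.float64(45.171875), np.float32(468.0))
102 (array([428.22614226, 202.9773045 ]), np.float64(47.65625), np.float32(468.0))
106 (array([426.18234253, 205.98016357]), np.float64(50.640625), np.float32(468.0))
```

>>> apply_moves --moves '[{"dx":-0.2,"dy":-0.6,"dz":0,"ax":0,"ay":0,"az":0,"jaw":-1},{"dx":-0.2,"dy":-0.9,"dz":0,"ax":0,"ay":0,"az":0,"jaw":-1},{"dx":-0.2,"dy":-0.9,"dz":0,"ax":0,"ay":0,"az":0,"jaw":-1},{"dx":-0.2,"dy":-0.9,"dz":0,"ax":0,"ay":0,"az":0,"jaw":-1},{"dx":-0.2,"dy":-0.9,"dz":0,"ax":0,"ay":0,"az":0,"jaw":-1},{"dx":-0.2,"dy":-0.9,"dz":0,"ax":0,"ay":0,"az":0,"jaw":-1},{"dx":-0.25,"dy":-0.7,"dz":0,"ax":0,"ay":0,"az":0,"jaw":-1},{"dx":0,"dy":-0.34,"dz":0,"ax":0,"ay":0,"az":0,"jaw":-1},{"dx":0,"dy":0,"dz":0,"ax":0,"ay":0,"az":0,"jaw":-1},{"dx":0,"dy":0,"dz":0.2,"ax":0,"ay":0,"az":0,"jaw":-1},{"dx":0,"dy":0,"dz":0,"ax":0,"ay":0,"az":0,"jaw":-1}]'

```text
time: 7.45
ee_pos: [536.3, -21.7, 282.5]
tcp_rot: [3.141, -0.002, -2.925]
ft_force: [-0.3, -0.4, 0.2]
gripper_width: 0.258
finger_force: 39.3
```

Run:
```python
from h import *
a,da=snap('side','s2'); b,db=snap('top','t2'); np.savez('d2.npz',a=a,da=da,b=b,db=db)
s=env.state(); print(s['ee_pos'],s['tcp_rot'],s['gripper_width'],s['ft_force'])
cv2.imwrite('pics/v2.png',np.hstack([cv2.resize(i[v:v+80,u:u+70,::-1],None,fx=5.5,fy=5.5,interpolation=cv2.INTER_CUBIC) for i,u,v in((a,235,145),(b,275,165))]))
W=cloud('side',da); m=orange(a); m[:,:245]=0; m[:,310:]=0; m[:150]=0; m[200:]=0
P=W[m]; print(m.sum(),np.nanpercentile(P[:,2],[5,50,95]))
c=m.astype(np.uint8); pts=np.argwhere(c)[:,::-1].astype(np.int32); o=np.zeros_like(c); cv2.fillConvexPoly(o,cv2.convexHull(pts),1)
z0=s['ee_pos'][2]-188.7
print(z0,fit('side',o,(240,145,315,205),lambda p:[place(np.vstack([circ(24,6),circ(24,12)]),p[0],p[1],0,z0)],[537,-22],[4,4]))
```

```text
[536.75191508 -21.79774317 283.35550101] [ 3.14157017e+00 -4.06231947e-04 -2.92467806e+00] 0.2604617384782733 [ 0.31012192 -0.23284522 -0.16311871]
196 [ 54.52020784 105.48552184 124.78203583]
94.65550100964606 (array([537.27071071, -22.13160944]), np.float64(78.03125), np.float32(366.0))
```

View pics/v2.png

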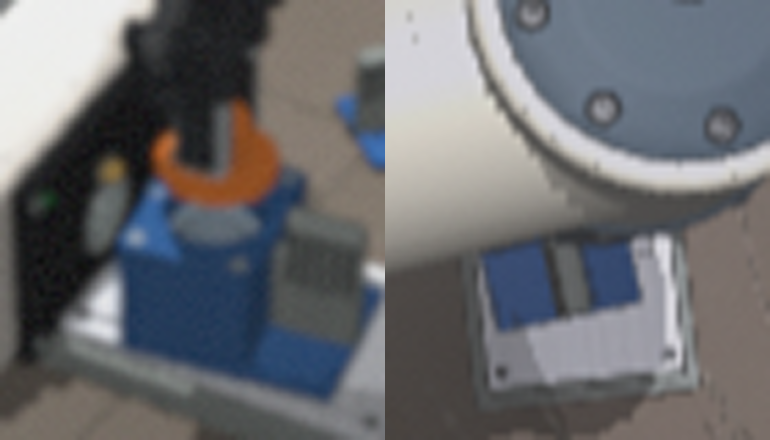

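The lid hangs right over the bore: lid centre at panel (215,160), bore at (215,225). Lowering now.

>>> apply_moves --moves '[{"dx":0,"dy":0,"dz":0.2,"ax":0,"ay":0,"az":0,"jaw":-1},{"dx":0,"dy":0,"dz":0.15,"ax":0,"ay":0,"az":0,"jaw":-1},{"dx":0,"dy":0,"dz":0.1,"ax":0,"ay":0,"az":0,"jaw":-1},{"dx":0,"dy":0,"dz":0.05,"ax":0,"ay":0,"az":0,"jaw":-1},{"dx":0,"dy":0,"dz":0,"ax":0,"ay":0,"az":0,"jaw":-1},{"dx":0,"dy":0,"dz":0,"ax":0,"ay":0,"az":0,"jaw":-1}]'

```text
time: 8.3
ee_pos: [537.0, -22.4, 263.7]
tcp_rot: [-3.142, 0.0, -2.926]
ft_force: [0.1, -0.3, -1.2]
gripper_width: 0.259
finger_force: 39.3
```

>>> apply_moves --moves '[{"dx":0,"dy":0,"dz":0.04,"ax":0,"ay":0,"az":0,"jaw":-1},{"dx":0,"dy":0,"dz":0.03,"ax":0,"ay":0,"az":0,"jaw":-1},{"dx":0,"dy":0,"dz":0.02,"ax":0,"ay":0,"az":0,"jaw":-1},{"dx":0,"dy":0,"dz":0,"ax":0,"ay":0,"az":0,"jaw":-1},{"dx":0,"dy":0,"dz":0,"ax":0,"ay":0,"az":0,"jaw":-1}]'

```text
time: 8.93
ee_pos: [537.0, -22.4, 260.2]
tcp_rot: [-3.142, 0.0, -2.926]
ft_force: [-1.2, -0.0, 3.4]
gripper_width: 0.261
finger_force: 39.6
```

>>> apply_moves --moves '[{"dx":0,"dy":0,"dz":0,"ax":0,"ay":0,"az":0,"jaw":-0.3},{"dx":0,"dy":0,"dz":0,"ax":0,"ay":0,"az":0,"jaw":0},{"dx":0,"dy":0,"dz":0,"ax":0,"ay":0,"az":0,"jaw":0.2},{"dx":0,"dy":0,"dz":0,"ax":0,"ay":0,"az":0,"jaw":0.2},{"dx":0,"dy":0,"dz":-0.3,"ax":0,"ay":0,"az":0,"jaw":0.2},{"dx":0,"dy":0,"dz":-0.7,"ax":0,"ay":0,"az":0,"jaw":0.2},{"dx":0,"dy":0,"dz":-0.7,"ax":0,"ay":0,"az":0,"jaw":0.2},{"dx":1,"dy":0,"dz":0,"ax":0,"ay":0,"az":0,"jaw":0.2},{"dx":1,"dy":0,"dz":0,"ax":0,"ay":0,"az":0,"jaw":0.2},{"dx":1,"dy":0,"dz":0,"ax":0,"ay":0,"az":0,"jaw":0.2},{"dx":1,"dy":0,"dz":0,"ax":0,"ay":0,"az":0,"jaw":0.2},{"dx":0.5,"dy":0,"dz":0,"ax":0,"ay":0,"az":0,"jaw":0.2}]'

```text
time: 10.42
ee_pos: [359.4, -61.4, 328.8]
tcp_rot: [3.142, 0.002, -2.926]
ft_force: [0.1, 0.2, 0.7]
gripper_width: 0.598
finger_force: 0.0
```

```bash
cat > look.py <<'E'
import sys
from h import *
from cellfit import cellfit
k,x,y,a,z0=sys.argv[1],*map(float,sys.argv[2:6])
A,da=snap('side','s'+k); b,db=snap('top','t'+k); np.savez(f'd{k}.npz',a=A,da=da,b=b,db=db)
s=env.state(); print(s['ee_pos'],s['tcp_rot'],s['gripper_width'],s['ft_force'],s['time'])
cv2.imwrite(f'pics/v{k}.png',np.hstack([cv2.resize(i[v:v+80,u:u+70,::-1],None,fx=5.5,fy=5.5,interpolation=cv2.INTER_CUBIC) for i,u,v in((A,235,145),(b,275,165))]))
for n,i in(('side',A),('top',b)):
    print(n,cellfit(i,n,x,y,a,z0))
    q=projs(n,place(circ(24,62),x,y,a,z0)); lo=q.min(0).astype(int)-8; hi=q.max(0).astype(int)+9; roi=(*lo,*hi)
    m=orange(i); print('  lid',fit(n,m,roi,lidm(z0+50),[x,y],[4,4]))
    W=cloud(n,da if n=='side' else db); kk=np.zeros_like(m); kk[lo[1]:hi[1],lo[0]:hi[0]]=1; P=W[m&kk]; P=P[(P[:,2]<z0+68)&(P[:,2]>z0+55)]
    if len(P)>10:
        c,*_=np.linalg.lstsq(np.c_[P[:,:2]-P[:,:2].mean(0),np.ones(len(P))],P[:,2],rcond=None); print('  flange z',c[2],'slopes',c[:2],len(P))
E
python3 look.py 3 537 -22.4 .21 22
```

```text
[359.60610146 -61.37486122 328.97927425] [ 3.14141159e+00  2.14119583e-03 -2.92579386e+00] 0.6043631306622299 [ 0.41995721 -0.62671583 -0.03334723] 10.525
side (array([541.71325854, -25.01761697,  22.74367384]), np.float64(442.21875), np.float32(1080.0))
  lid (array([538.1584689 , -25.44673472]), np.float64(52.59375), np.float32(297.0))
  flange z 84.05582140701881 slopes [-0.03510183  0.02247002] 166
top (array([537.3866594 , -22.76762514,  20.43383564]), np.float64(63.46875), np.float32(1051.0))
  lid (array([535.87706947, -23.06456127]), np.float64(37.734375), np.float32(290.0))
  flange z 83.72178172060734 slopes [-0.0052751  -0.00835355] 200
```

View pics/v3.png

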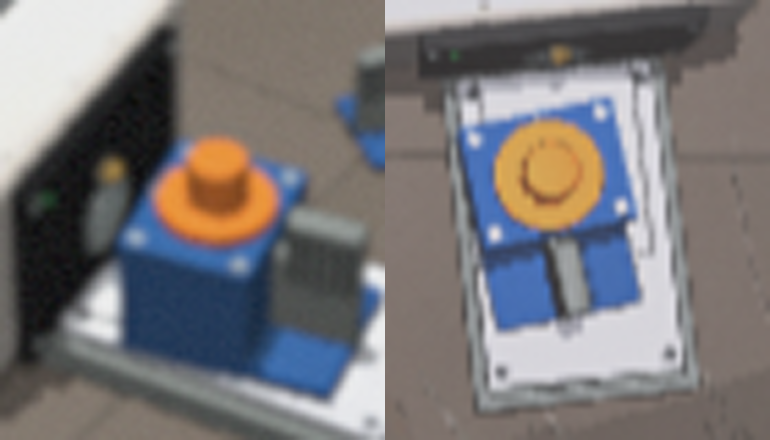

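Seen: lid level and centred, flange top at 84 mm as expected. Now gripping the handle fin.

>>> apply_moves --moves '[{"dx":-0.8,"dy":0,"dz":0,"ax":0,"ay":0,"az":0,"jaw":0.2},{"dx":-0.9,"dy":0,"dz":0,"ax":0,"ay":0,"az":0,"jaw":0.2},{"dx":-0.9,"dy":0,"dz":0,"ax":0,"ay":0,"az":0,"jaw":0.2},{"dx":-0.76,"dy":0,"dz":0,"ax":0,"ay":0,"az":0,"jaw":0.2},{"dx":0,"dy":0,"dz":0,"ax":0,"ay":0,"az":0,"jaw":0.2},{"dx":0,"dy":0,"dz":0.6,"ax":0,"ay":0,"az":0,"jaw":0.2},{"dx":0,"dy":0,"dz":0.7,"ax":0,"ay":0,"az":0,"jaw":0.2},{"dx":0,"dy":0,"dz":0.3,"ax":0,"ay":0,"az":0,"jaw":0.2},{"dx":0,"dy":0,"dz":0,"ax":0,"ay":0,"az":0,"jaw":0.2}]'

```text
time: 11.65
ee_pos: [492.3, -32.2, 263.8]
tcp_rot: [-3.141, -0.001, -2.926]
ft_force: [-0.8, -0.3, 0.3]
gripper_width: 0.596
finger_force: 0.0
```

>>> apply_moves --moves '[{"dx":0,"dy":0,"dz":0.5,"ax":0,"ay":0,"az":0,"jaw":0.2},{"dx":0,"dy":0,"dz":0.37,"ax":0,"ay":0,"az":0,"jaw":0},{"dx":0,"dy":0,"dz":0,"ax":0,"ay":0,"az":0,"jaw":-0.4},{"dx":0,"dy":0,"dz":0,"ax":0,"ay":0,"az":0,"jaw":-0.6},{"dx":0,"dy":0,"dz":0,"ax":0,"ay":0,"az":0,"jaw":-0.75},{"dx":0,"dy":0,"dz":0,"ax":0,"ay":0,"az":0,"jaw":-1},{"dx":0,"dy":0,"dz":0,"ax":0,"ay":0,"az":0,"jaw":-1},{"dx":0,"dy":0,"dz":0,"ax":0,"ay":0,"az":0,"jaw":-1}]' --grip_force 40

```text
time: 12.65
ee_pos: [493.0, -32.1, 229.7]
tcp_rot: [-3.141, 0.002, -2.925]
ft_force: [1.1, -0.4, 3.5]
gripper_width: 0.131
finger_force: 40.0
```

```bash
python3 look.py 4 537 -22.4 .21 22
```

```text
[492.99183182 -32.0790252  229.57663252] [-3.14121538e+00  1.86934170e-03 -2.92533759e+00] 0.13087495158882773 [2.25997773 0.41661712 4.55147574] 12.75
side (array([541.47290539,  -5.55137207,  62.19986658]), np.float64(418.734375), np.float32(1016.0))
  lid (array([537.20054245, -23.37141266]), np.float64(95.828125), np.float32(260.0))
  flange z 83.57041759019569 slopes [-0.01394258 -0.02642919] 133Traceback (most recent call last):
  File "look.py", line 9, in <module>
    print(n,cellfit(i,n,x,y,a,z0))
            ~~~~~~~^^^^^^^^^^^^^^
  File "cellfit.py", line 10, in cellfit
    o=np.zeros_like(m); cv2.fillConvexPoly(o,cv2.convexHull(pts),1)
                        ~~~~~~~~~~~~~~~~~~^^^^^^^^^^^^^^^^^^^^^^^^^
cv2.error: OpenCV(4.12.0) /io/opencv/modules/imgproc/src/drawing.cpp:2404: error: (-215:Assertion failed) points.checkVector(2, CV_32S) >= 0 in function 'fillConvexPoly'
```

Gripped (width 0.13 × 85 ≈ 11 mm, fin 12 mm). Next I square the cell to the reader and slide it to about 10 mm short of the face.

>>> apply_moves --moves '[{"dx":0,"dy":0,"dz":-0.01,"ax":0,"ay":0,"az":0.1,"jaw":-1},{"dx":0,"dy":0,"dz":0,"ax":0,"ay":0,"az":0.2,"jaw":-1},{"dx":0,"dy":0,"dz":0,"ax":0,"ay":0,"az":0.2,"jaw":-1},{"dx":0,"dy":0,"dz":0,"ax":0,"ay":0,"az":0.12,"jaw":-1},{"dx":-0.11,"dy":-0.05,"dz":0,"ax":0,"ay":0,"az":0,"jaw":-1},{"dx":-0.11,"dy":-0.05,"dz":0,"ax":0,"ay":0,"az":0,"jaw":-1},{"dx":-0.11,"dy":-0.05,"dz":0,"ax":0,"ay":0,"az":0,"jaw":-1},{"dx":-0.11,"dy":-0.04,"dz":0,"ax":0,"ay":0,"az":0,"jaw":-1},{"dx":0,"dy":0,"dz":0,"ax":0,"ay":0,"az":0,"jaw":-1}]'

```text
time: 13.88
ee_pos: [511.2, -38.1, 229.5]
tcp_rot: [-3.141, 0.0, -3.034]
ft_force: [-2.5, -1.8, 3.4]
gripper_width: 0.134
finger_force: 40.1
```

```bash
sed -i 's/    print(n,cellfit/    if n=="side": print(n,cellfit/' look.py; python3 look.py 5 556 -32.8 .108 22
```

```text
[511.09624253 -38.1052745  229.66507097] [-3.14084750e+00  7.65961179e-04 -3.03383955e+00] 0.12877042891439425 [-2.63835476 -3.0076298   4.48869535] 13.975
side (array([560.70949866, -33.4071428 ,  13.1839868 ]), np.float64(534.734375), np.float32(961.0))
  lid (array([555.6458005 , -34.35676335]), np.float64(131.515625), np.float32(198.0))
  flange z 83.1077194748938 slopes [-0.03484169 -0.0141687 ] 115
  lid (array([559.2421875 , -32.51484375]), np.float64(327.390625), np.float32(0.0))
```

View pics/v5.png

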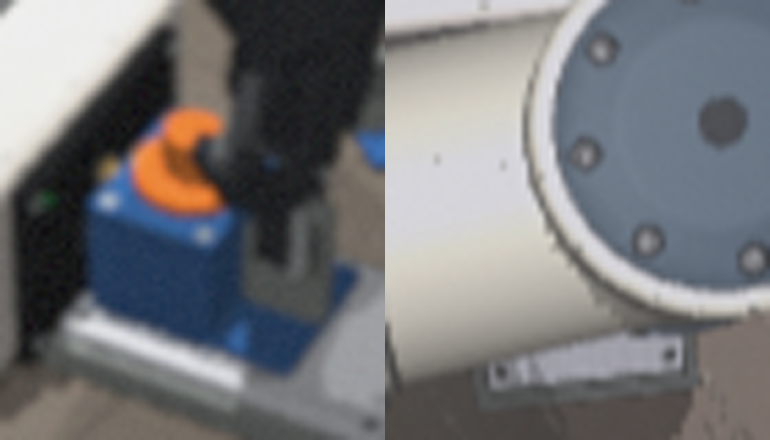

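The covered cell is square and about 10 mm short of the face, lid seated. Starting the slanting push.

>>> apply_moves --moves '[{"dx":-0.06,"dy":0,"dz":0.02,"ax":0,"ay":0,"az":0,"jaw":-1},{"dx":-0.06,"dy":0,"dz":0.03,"ax":0,"ay":0,"az":0,"jaw":-1},{"dx":-0.05,"dy":0,"dz":0.03,"ax":0,"ay":0,"az":0,"jaw":-1},{"dx":-0.04,"dy":0,"dz":0.03,"ax":0,"ay":0,"az":0,"jaw":-1},{"dx":0,"dy":0,"dz":0,"ax":0,"ay":0,"az":0,"jaw":-1},{"dx":0,"dy":0,"dz":0,"ax":0,"ay":0,"az":0,"jaw":-1}]'

```text
time: 14.72
ee_pos: [517.7, -37.1, 225.4]
tcp_rot: [-3.142, -0.004, -3.034]
ft_force: [-11.1, -0.5, 13.3]
gripper_width: 0.128
finger_force: 41.5
```

>>> apply_moves --moves '[{"dx":-0.03,"dy":0,"dz":0.01,"ax":0,"ay":0,"az":0,"jaw":-1},{"dx":-0.02,"dy":0,"dz":0.01,"ax":0,"ay":0,"az":0,"jaw":-1},{"dx":0,"dy":0,"dz":0,"ax":0,"ay":0,"az":0,"jaw":-1},{"dx":0,"dy":0,"dz":0,"ax":0,"ay":0,"az":0,"jaw":-1}]'

```text
time: 15.22
ee_pos: [518.3, -37.0, 225.4]
tcp_rot: [-3.141, -0.007, -3.034]
ft_force: [-19.8, 1.3, 25.4]
gripper_width: 0.131
finger_force: 43.3
```

```bash
python3 look.py 6 566 -31.8 .108 17
```

```text
[518.3350258  -36.98082355 225.39107414] [-3.14144166 -0.00689073 -3.03388724] 0.13630625263218257 [-20.74069362   1.24999656  25.54731885] 15.325
side (array([567.50706305, -31.82555754,  13.15915443]), np.float64(514.265625), np.float32(976.0))
  lid (array([562.93998569, -34.38712208]), np.float64(130.421875), np.float32(197.0))
  flange z 78.61054107145664 slopes [-0.01299353  0.02308429] 108
  lid (array([565.95898438, -31.80390625]), np.float64(323.765625), np.float32(0.0))
```

View pics/v6.png

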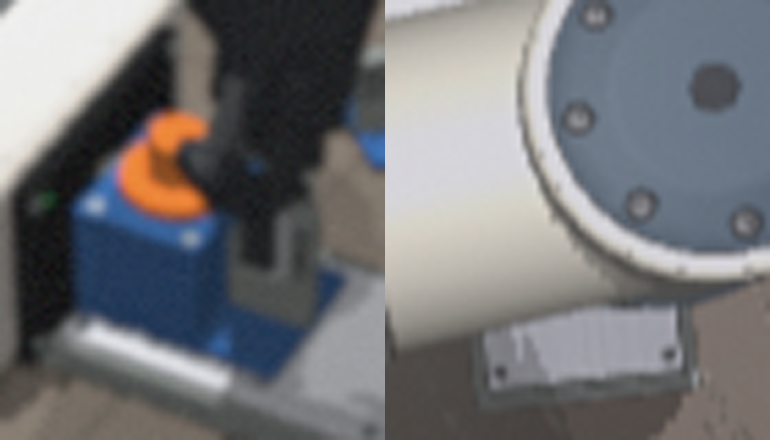

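Plate looks bottomed: the flange top fell 5 mm to 78.6. Downward force is more than needed, so I ease it and test forward contact.

>>> apply_moves --moves '[{"dx":0,"dy":0,"dz":-0.02,"ax":0,"ay":0,"az":0,"jaw":-1},{"dx":0,"dy":0,"dz":0,"ax":0,"ay":0,"az":0,"jaw":-1},{"dx":0,"dy":0,"dz":0,"ax":0,"ay":0,"az":0,"jaw":-1}]'

```text
time: 15.7
ee_pos: [518.8, -37.0, 225.5]
tcp_rot: [-3.141, -0.006, -3.034]
ft_force: [-15.4, 0.0, 16.9]
gripper_width: 0.133
finger_force: 42.1
```

>>> apply_moves --moves '[{"dx":-0.03,"dy":0,"dz":0,"ax":0,"ay":0,"az":0,"jaw":-1},{"dx":0,"dy":0,"dz":0,"ax":0,"ay":0,"az":0,"jaw":-1},{"dx":0,"dy":0,"dz":0,"ax":0,"ay":0,"az":0,"jaw":-1}]'

```text
time: 16.08
ee_pos: [520.0, -36.9, 225.4]
tcp_rot: [-3.141, -0.006, -3.034]
ft_force: [-16.2, -0.4, 18.0]
gripper_width: 0.133
finger_force: 42.1
```

>>> apply_moves --moves '[{"dx":-0.03,"dy":0,"dz":0,"ax":0,"ay":0,"az":0,"jaw":-1},{"dx":0,"dy":0,"dz":0,"ax":0,"ay":0,"az":0,"jaw":-1},{"dx":0,"dy":0,"dz":0,"ax":0,"ay":0,"az":0,"jaw":-1}]'

```text
time: 16.45
ee_pos: [521.1, -36.8, 225.4]
tcp_rot: [-3.141, -0.007, -3.034]
ft_force: [-15.9, 0.1, 18.5]
gripper_width: 0.13
finger_force: 42.1
```

>>> apply_moves --moves '[{"dx":-0.03,"dy":0,"dz":0,"ax":0,"ay":0,"az":0,"jaw":-1},{"dx":0,"dy":0,"dz":0,"ax":0,"ay":0,"az":0,"jaw":-1},{"dx":0,"dy":0,"dz":0,"ax":0,"ay":0,"az":0,"jaw":-1}]'

```text
time: 16.82
ee_pos: [522.2, -36.7, 225.4]
tcp_rot: [-3.141, -0.007, -3.034]
ft_force: [-16.2, -0.4, 18.8]
gripper_width: 0.13
finger_force: 42.2
```

```bash
python3 look.py 7 567 -31.8 .108 17
```

```text
[522.16305359 -36.72279986 225.40432988] [-3.14121834 -0.0069061  -3.03382298] 0.13421484868782882 [-16.1155145   -0.20562943  18.7132332 ] 16.925
side (array([571.09960032, -32.45939181,  13.32386471]), np.float64(469.453125), np.float32(1016.0))
  lid (array([568.07560515, -33.94920282]), np.float64(121.359375), np.float32(208.0))
  flange z 78.27412615649861 slopes [-0.02122986  0.09361121] 116
  lid (array([568.65625, -30.9875 ]), np.float64(323.796875), np.float32(0.0))
```

The cell still moves with the hand. Continue gently.

>>> apply_moves --moves '[{"dx":-0.03,"dy":0,"dz":0,"ax":0,"ay":0,"az":0,"jaw":-1},{"dx":0,"dy":0,"dz":0,"ax":0,"ay":0,"az":0,"jaw":-1},{"dx":0,"dy":0,"dz":0,"ax":0,"ay":0,"az":0,"jaw":-1}]' --grip_force 60

```text
time: 17.3
ee_pos: [523.1, -36.7, 225.4]
tcp_rot: [-3.141, -0.008, -3.034]
ft_force: [-17.7, -0.6, 19.4]
gripper_width: 0.13
finger_force: 61.8
```

>>> apply_moves --moves '[{"dx":-0.03,"dy":0,"dz":0,"ax":0,"ay":0,"az":0,"jaw":-1},{"dx":0,"dy":0,"dz":0,"ax":0,"ay":0,"az":0,"jaw":-1},{"dx":0,"dy":0,"dz":0,"ax":0,"ay":0,"az":0,"jaw":-1}]'

```text
time: 17.68
ee_pos: [523.5, -36.6, 225.5]
tcp_rot: [-3.141, -0.01, -3.034]
ft_force: [-22.1, 0.1, 23.8]
gripper_width: 0.133
finger_force: 62.6
```

>>> apply_moves --moves '[{"dx":-0.03,"dy":0,"dz":0,"ax":0,"ay":0,"az":0,"jaw":-1},{"dx":0,"dy":0,"dz":0,"ax":0,"ay":0,"az":0,"jaw":-1},{"dx":0,"dy":0,"dz":0,"ax":0,"ay":0,"az":0,"jaw":-1}]'

```text
time: 18.05
ee_pos: [523.9, -36.6, 225.4]
tcp_rot: [-3.141, -0.012, -3.034]
ft_force: [-26.1, 1.2, 26.0]
gripper_width: 0.132
finger_force: 63.1
```

```bash
python3 look.py 8 567 -31.8 .108 17
python3 - <<'E'
from h import *
z=np.load('d8.npz'); W=cloud('side',z['da']); X=W; b=blue(z['a']); a=.108
d=X-np.array([593.1,-28.9,0]); fx=d[...,0]*np.cos(a)+d[...,1]*np.sin(a); fy=-d[...,0]*np.sin(a)+d[...,1]*np.cos(a)
# left side of block (cell y=+34)
m=b&(X[...,2]>28)&(X[...,2]<66)&(fx<5)&(fx>-54)&(fy>22)&(fy<46)
x,y,h=fx[m],fy[m],X[...,2][m]; c=np.linalg.lstsq(np.c_[x+27,h-45,np.ones(len(x))],y,rcond=None)[0]; print('side wall n',m.sum(),'yaw rel',np.arctan(c[0]),'roll',c[1],'centre y',c[2]-34,'x range',np.percentile(x,[1,99]))
m=(X[...,2]>69)&(X[...,2]<77)&b&(fx<8)&(fx>-60)
x,y,h=fx[m],fy[m],X[...,2][m]; print('rim z',h.mean(),np.linalg.lstsq(np.c_[x-x.mean(),y-y.mean(),np.ones(len(x))],h,rcond=None)[0],len(x),np.percentile(x,[2,98]),np.percentile(y,[2,98]))
E
```

```text
[523.84348258 -36.62295514 225.42151309] [-3.14132876 -0.01202352 -3.03421273] 0.12684038960779603 [-27.05334018   1.43336075  27.59052473] 18.15
side (array([571.82337868, -30.54623724,  14.34913266]), np.float64(469.84375), np.float32(1018.0))
  lid (array([568.79626465, -33.78297119]), np.float64(117.953125), np.float32(212.0))
  flange z 78.13432328172699 slopes [-0.03965245  0.05506665] 119
  lid (array([568.65625, -30.9875 ]), np.float64(323.796875), np.float32(0.0))
side wall n 309 yaw rel 0.040501349517896905 roll 0.0031706080609481546 centre y -0.44373112459104647 x range [-53.69066334   0.18090373]
rim z 72.37638065559078 [ 1.83836515e-02 -1.33713888e-02  7.23763807e+01] 135 [-54.63179249   0.75073207] [10.3386483  36.79954773]
```

View pics/v8.png

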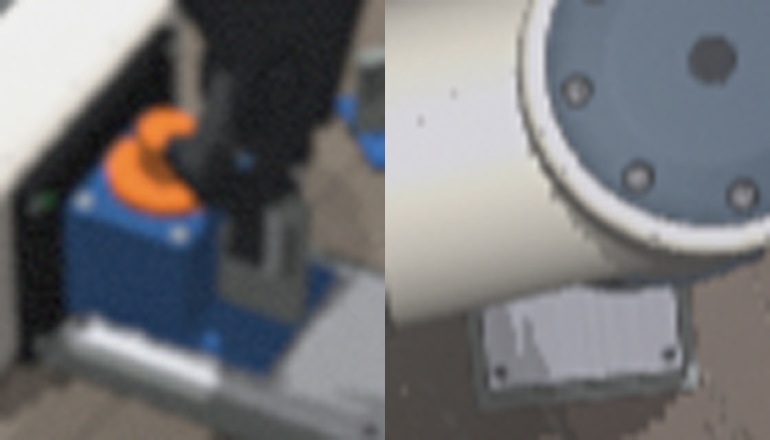

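Flush in the view: the block front edge meets the black face and the plate is down. Checking the yaw reading for bias against earlier frames.

Run:
```python
from h import *
from scipy.optimize import least_squares
for k,(cx,cy,ca,z0) in {'3':(537.2,-22.7,.208,22),'5':(556,-33,.108,22),'7':(566.5,-32,.108,17),'8':(568,-31.9,.108,17)}.items():
    z=np.load(f'd{k}.npz'); X=cloud('side',z['da']); b=cv2.erode(blue(z['a']).astype(np.uint8),np.ones((3,3)))>0
    d=X-np.array([cx,cy,z0]); fx=d[...,0]*np.cos(ca)+d[...,1]*np.sin(ca); fy=-d[...,0]*np.sin(ca)+d[...,1]*np.cos(ca); h=d[...,2]
    m=b&(h>12)&(h<48)&(abs(fx)<27)&(abs(fy-34)<9)
    r=least_squares(lambda p:p[0]+p[1]*fx[m]+p[2]*(h[m]-30)-fy[m],[34,0,0],loss='soft_l1',f_scale=1.5)
    q=least_squares(lambda p:p[0]+p[1]*fx[t]+p[2]*fy[t]-h[t],[56,0,0],loss='soft_l1',f_scale=1.5) if (t:=b&(abs(h-56)<6)&(abs(fx)<27)&(abs(fy)<34)).sum()>20 else None
    print(k,m.sum(),'yaw world',ca+np.arctan(r.x[1]),'y off',r.x[0]-34,'roll',r.x[2],'rim',q.x if q else None)
    # edge direction from marks: straight block lower-left edge in picture skipped
```

```text
3 260 yaw world 0.21685294994823207 y off 0.09547108206623278 roll -0.008861224289358531 rim [ 5.66433367e+01  3.14611351e-02 -6.10904549e-02]
5 262 yaw world 0.114885804811061 y off -0.5749043540437242 roll -0.004640173694764812 rim [ 5.47503550e+01  1.55170761e-02 -3.80513101e-02]
7 249 yaw world 0.11067021321918613 y off 0.16458158648724464 roll 0.011610828683651788 rim [ 5.96416143e+01  9.92585939e-03 -1.80767409e-01]
8 258 yaw world 0.12263675751723696 y off -0.07144154957347837 roll 0.0012821139308413633 rim [ 5.60012543e+01  9.84216013e-04 -5.97259597e-02]
```

>>> apply_moves --moves '[{"dx":0,"dy":0,"dz":0,"ax":0,"ay":0,"az":0,"jaw":-1},{"dx":0,"dy":0,"dz":0,"ax":0,"ay":0,"az":0,"jaw":-1},{"dx":0,"dy":0,"dz":0,"ax":0,"ay":0,"az":0,"jaw":-1},{"dx":0,"dy":0,"dz":0,"ax":0,"ay":0,"az":0,"jaw":-1}]'

```text
time: 18.65
ee_pos: [523.8, -36.6, 225.4]
tcp_rot: [-3.141, -0.012, -3.034]
ft_force: [-25.4, 1.3, 26.2]
gripper_width: 0.131
finger_force: 63.1
```

```bash
python3 -c "
from rig import env
s=env.state(); print(s['ee_pos'],s['ft_force'],s['finger_force']); print(env.sign_off())"
```

```text
[523.84571572 -36.60412864 225.44519556] [-25.41740406   1.25201794  26.17175746] 63.090105056762695
the job is handed in; nothing more can be done
None
```

I handed the job in at about 18.7 s, still holding the cell; sign-off gave no verdict, but by my measurements the lid is seated, the cell is flush, square and centred within about 1 mm of the port, and the plate is down about 5 mm (pin not read directly).

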